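Check two second-hand cart wheels and set the binding one aside

TASK

Two used cart wheels sit on the wooden board of the market stall; one runs freely and one binds. Push each wheel round by a spoke, without lifting it from its seat, to feel how it runs: take a free one at least a quarter turn on from where it stood, but move one that drags only some 10 to 15 degrees, enough to feel it, and never force it (keep every push below about 10 N). Then take the binding wheel by its square axle head and set it down, without dropping it, upright in the red tray with its foot flat on the tray's floor; leave the free one in its seat and the mug, tin and ashtray alone.

Things in the scene. Friction and masses are not known exactly. Their poses are not given: they have to be found in the camera images.
- board_c (a point): centre of the top face of the fixed plywood board, 210 x 390 mm, top 6 mm above the table; x and y along its sides. Two square seats (inside 84 mm, walls 8 mm thick and 10 mm above the board) lie at 95 mm either way along its y and hold the feet of the two wheel units, 2 mm loose all round
- head_p (a point): centre of the square steel axle head (20 x 20 mm, 22 mm tall, sides parallel to this frame's x and y) on top of one loose wheel unit (foot, axle, head, wheel; 0.9 kg). It does not turn with the wheel; it is 59 mm above the foot's underside and its lower edge 8 mm above the wheel's top. Both units look alike: only turning the wheels tells which binds
- unit_p: the same whole wheel unit; origin at the centre of the underside of its square steel foot, 80 x 80 x 8 mm; z up along the axle, foot's sides parallel to x and y
- wheel_p: the same unit's wheel, flat, turning on the upright axle: 170 mm across, 26 mm tall; tyre inner radius 75, hub radius 17 mm. Origin on the axle at its underside, 14 mm above the foot's underside. 3 yellow spokes 10 mm wide, from 9 to 25 mm above the origin, lie along its own x (red stripe) and 120 degrees either way; wide openings between, clear down to 2 mm below the origin
- rim_p (a point): point in that tyre, 80 mm from the axle at the end of the red-striped spoke, at half the tyre's height; it turns with the wheel
- spin_p (a joint): angle of that wheel, rad, growing anticlockwise from above; no stop; starts within 0.15 of 0. Free-running: well under 1 N at a spoke, coasts on when let go. Binding: about 4 to 5 N at mid-spoke (55 mm from the axle) to start, 0.7 N more for each further 0.1 rad, more when pushed faster; stays about where a gentle push leaves it
- head_q (a point): centre of the square steel axle head (20 x 20 mm, 22 mm tall, sides parallel to this frame's x and y) on top of one loose wheel unit (foot, axle, head, wheel; 0.9 kg). It does not turn with the wheel; it is 59 mm above the foot's underside and its lower edge 8 mm above the wheel's top. Both units look alike: only turning the wheels tells which binds
- unit_q: the same whole wheel unit; origin at the centre of the underside of its square steel foot, 80 x 80 x 8 mm; z up along the axle, foot's sides parallel to x and y
- wheel_q: the same unit's wheel, flat, turning on the upright axle: 170 mm across, 26 mm tall; tyre inner radius 75, hub radius 17 mm. Origin on the axle at its underside, 14 mm above the foot's underside. 3 yellow spokes 10 mm wide, from 9 to 25 mm above the origin, lie along its own x (red stripe) and 120 degrees either way; wide openings between, clear down to 2 mm below the origin
- rim_q (a point): point in that tyre, 80 mm from the axle at the end of the red-striped spoke, at half the tyre's height; it turns with the wheel
- spin_q (a joint): angle of that wheel, rad, growing anticlockwise from above; no stop; starts within 0.15 of 0. Free-running: well under 1 N at a spoke, coasts on when let go. Binding: about 4 to 5 N at mid-spoke (55 mm from the axle) to start, 0.7 N more for each further 0.1 rad, more when pushed faster; stays about where a gentle push leaves it
- tray_in (a point): centre of the inner floor of the fixed red open tray, 230 x 230 mm outside, 28 mm tall, walls and floor 5 mm; x and y along its sides
- mug_rim (a point): bystander: centre of the mouth of a glass mug, 76 mm across, 100 mm tall, loose
- tin_top (a point): bystander: centre of the top of a loose round tin, 100 mm across, 150 mm tall
- ashtray_rim (a point): bystander: centre of the mouth of a loose black ashtray bowl, 110 mm across, 35 mm tall

How it is judged:
By the outcome, as a careful person would: the job done as asked, in the order asked, and still so for the second after the job is handed in, with the robot touching nothing.
It also fails if it takes over 64 s, if anything falls off the work surface, if the arm or the gripper's body presses on something with over 40 N, if the wrist force passes 120 N, or if a joint passes its speed limit or range.

ROBOT

A 7-joint arm with a two-finger parallel gripper is mounted at the origin on the work surface. World frame = base frame: x ahead of the robot, y to its left, z up, the work surface at z = 0. Lengths are in m, angles in rad, forces in N, time in s.
With the tool pointing down it reaches from about 0.425 to 0.925 m from the base axis. Payload 6.8 kg.
Tool frame: the origin (TCP) lies between the finger pads; the fingertips stand r.tcp_to_tips ahead of it and the grasp point (between the pads) lies 3 mm ahead of it (r.tcp_to_tips is the distance from the TCP to the fingertips, in m); z points along the fingers, y is the line along which they close (so a half turn about z gives the same grasp; the last joint's range is limited). The gripper opens to 85 mm and grips with 20 to 120 N. Pads are 22 mm wide; open, the fingers measure 114 mm over their backs; the gripper's body (76 mm by 85 mm) begins 54 mm behind the grasp point. The pads swing forward as they close: fully open they stand 13 mm farther back than shut.
Start: joints at [1.084, 0.477, 0.022, 1.555, -0.011, 1.109, -0.083], TCP at [0.25, -0.627, 0.253] pointing down, gripper open.
Joint ranges: [-2.96, 2.96], [-0.34, 2.1], [-1.41, 1.46], [0.24, 2.44], [-1.37, 4.51], [0.17, 1.92], [-2.96, 2.96]. Speed limits (rad/s): [2.39, 2.39, 3.14, 3.14, 3.14, 3.14, 3.14].

INTERFACE

Orientations are given as a rotation vector (axis times angle).
In Python, from bench import r gives the robot as it stands. The module is installed in compiled form; this text tells all that it offers.
- The arm moves only by the tool step_arm, never from a script. Its argument "moves" is a list of rows, each an object of numbers: "rx", "ry", "rz": the turn, a rotation vector about the tool's x, y, z in degrees; "dx", "dy", "dz": the shift along the tool's x, y, z in mm; "gripper": the opening, from -1 (shut) to 1 (fully open). In form: [{"rx": .., "ry": .., "rz": .., "dx": .., "dy": .., "dz": .., "gripper": ..}, ...]. A call has 1 to 20 rows; each row shifts and turns the commanded pose from where the row before left it, along the tool's axes as they then stand; what a row does not reach is not made up. A row lasts 1/8 s, in which the tool goes at most 62.5 mm and 10.7 degrees, less where a joint would pass 70% of its speed; a pose out of reach is approached as far as the arm can. A call is refused whole if a number of a shift passes 62.5 or a number of a turn 10.7, either way. A call with a gripper value outside its range is refused whole. The fingers move at their own pace and stop on an object; "grip_force" is the grip in N (left out, the last holds). Time passes only in rows, so rows that do not move let the fingers close. It gives the time, the measured TCP pose, the force, the opening and the grip force at its end, in the units of the state.
- r.get_obs(): the state, without advancing time (a new reading comes with each control period).
- r.grab_frame(name): name is "side" or "top"; returns the picture (420x560x3 uint8, blue, green, red); there is no depth.
- r.camera_info(name): a dict with "mtx" (3x3 intrinsics, pixels), "D" ([k1, k2, p1, p2, k3] as OpenCV has them; the pictures are not rectified), "rvec" (rotation vector, rad) and "tvec" (3), from world to camera coordinates, as OpenCV has them. Camera axes: x right, y down, z forward; pixel columns grow to the right and rows downward; lengths in m; the calibration is good to about 2 mm. A picture is of the moment at which its call begins. camera_info takes no time and is no camera call.
- r.hand_in(): hands the job in; it is judged then, once.
The state is a dict: "clock": time; "joints": joint angles; "qvel": joint speeds; "tau": joint torques, N m; "tcp_pos": TCP position; "orientation": TCP orientation; "contact_force": force on the tool from outside, world axes, zero at the start; "moment": the same for the moment, N m; "grip_width": finger opening in m; "gripper_force": force on a finger pad.
Only numpy, scipy, OpenCV 4.12 (cv2) and the standard library are available. Lean on these libraries where they do the work, as an engineer would, in place of code of your own. Each camera call takes 0.05 s, during which the arm holds its last target. There are 200 camera calls.

## Working session

There is one attempt and no reset: what is moved stays moved. The work goes in short steps, Python scripts to look and compute and a tool call to move; the robot and the scene stay as the last step left them, time stands still between calls to the robot, and variables do not carry over. Pictures are saved under pics/ and viewed, at most 10 in all, crops included, and the job is handed in when it is done.

Besides the shell and the picture viewer there is one more tool, called after ">>>" as a command line: name --argument value ..., lists and objects as JSON in quotes. step_arm: Moves the arm, as the interface text tells. Its arguments: {"type":"object","properties":{"moves":{"type":"array","items":{"type":"object","properties":{"rx":{"type":"number"},"ry":{"type":"number"},"rz":{"type":"number"},"dx":{"type":"number"},"dy":{"type":"number"},"dz":{"type":"number"},"gripper":{"type":"number"}}}},"grip_force":{"type":"number"}},"required":["moves"]}

```bash
mkdir -p pics; python3 - <<'E'
from bench import r
import cv2,numpy as np
np.set_printoptions(precision=4,suppress=True)
o=r.get_obs()
print(o,r.tcp_to_tips)
for n in("side","top"):
    f=r.grab_frame(n);cv2.imwrite(f"pics/{n}0.png",f)
    c=r.camera_info(n);print(n,c);R=cv2.Rodrigues(np.array(c["rvec"],float))[0];print(-R.T@np.array(c["tvec"]).ravel())
E
```

```text
{'clock': 0.0, 'joints': array([ 1.0839,  0.4778,  0.0223,  1.5565, -0.0115,  1.1093, -0.0831]), 'qvel': array([ 0.0014,  0.0031,  0.    ,  0.0016,  0.0007, -0.0004, -0.001 ]), 'tau': array([ -0.0008, -59.6464,   1.6074, -28.1206,   0.0124,   0.0093,
        -0.    ]), 'tcp_pos': array([ 0.2494, -0.6266,  0.2523]), 'orientation': array([-3.0836, -0.5912,  0.0008]), 'contact_force': array([ 0.2603, -0.0996,  0.3344]), 'moment': array([ 0.0402,  0.0114, -0.0308]), 'gripper_force': 0.0, 'grip_width': 0.08533719443163719} 0.022
side {'mtx': array([[479.477 ,   0.    , 277.6082],
       [  0.    , 479.477 , 207.4035],
       [  0.    ,   0.    ,   1.    ]]), 'D': array([-0.1377,  0.    ,  0.    ,  0.    ,  0.    ]), 'rvec': array([ 0.8818, -2.4886,  1.1398]), 'tvec': array([0.5165, 0.3649, 1.285 ])}
[-0.0439  0.9007  1.1126]
top {'mtx': array([[479.9583,   0.    , 273.5358],
       [  0.    , 479.9583, 204.2337],
       [  0.    ,   0.    ,   1.    ]]), 'D': array([-0.0767,  0.    ,  0.    ,  0.    ,  0.    ]), 'rvec': array([ 2.1275, -2.1026,  0.2038]), 'tvec': array([-0.0297,  0.6711,  1.5974])}
[ 0.345  -0.0329  1.6979]
```

View pics/side0.png

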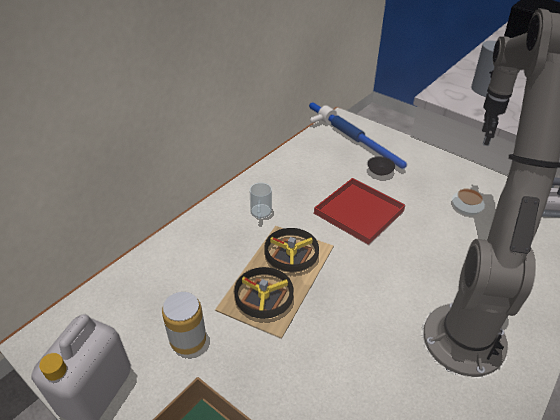

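View pics/top0.png

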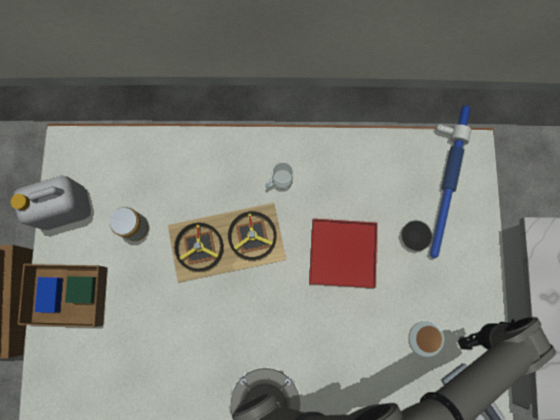

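```bash
python3 - <<'E'
import cv2,numpy as np
a=cv2.imread('pics/top0.png')[195:290,163:293];b=cv2.imread('pics/side0.png')[220:340,210:340]
A=cv2.resize(a,None,fx=3,fy=3,interpolation=cv2.INTER_CUBIC);A=cv2.resize(a,(780//2+0,285),interpolation=cv2.INTER_CUBIC)
B=cv2.resize(b,(390,360),interpolation=cv2.INTER_CUBIC)
C=np.zeros((360,790,3),np.uint8);C[:285,:390]=A;C[:,400:]=B
cv2.imwrite('pics/crop0.png',C)
E
```

```text
(no output)
```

View pics/crop0.png

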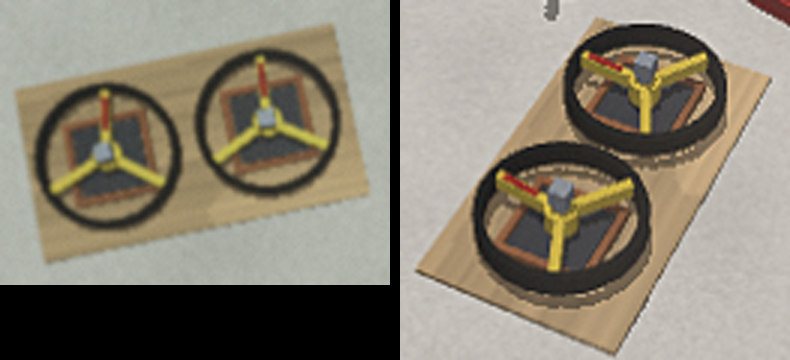

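```bash
cat > h.py <<'E'
import cv2,numpy as np
from bench import r
np.set_printoptions(precision=4,suppress=True)
C={n:r.camera_info(n) for n in("side","top")}
def P(n):
    c=C[n];return np.hstack([cv2.Rodrigues(np.array(c["rvec"],float))[0],np.array(c["tvec"],float).reshape(3,1)])
def und(n,p): return cv2.undistortPoints(np.array(p,float).reshape(-1,1,2),C[n]["mtx"],C[n]["D"]).reshape(-1,2)
def tri(ps,pt):
    X=cv2.triangulatePoints(P("side"),P("top"),und("side",ps).T,und("top",pt).T);return (X[:3]/X[3]).T
def onz(n,p,z):
    M=P(n);R,t=M[:,:3],M[:,3];c=-R.T@t
    d=np.c_[und(n,p),np.ones(len(und(n,p)))]@R
    return c+d*((np.asarray(z)-c[2])/d[:,2])[:,None]
def proj(n,X):
    c=C[n];return cv2.projectPoints(np.array(X,float).reshape(-1,3),np.array(c["rvec"],float),np.array(c["tvec"],float),c["mtx"],c["D"])[0].reshape(-1,2)
E
python3 - <<'E'
from h import *
T=lambda L:(np.array(L)+.5)/3-.5+[163,195]
S=lambda L:(np.array(L)+.5-[400,0])/3-.5+[210,220]
ht=T([(103,152),(266,118)]);hs=S([(563,186),(647,58)])
print('heads',tri(hs,ht)); print(onz('top',ht,.087-.0),onz('side',hs,.087))
bt=T([(15,90),(335,24),(369,190),(46,263)]);bs=S([(415,270),(598,17),(770,76),(616,355)])
# top order: far-left, far-right, near-right, near-left
print('board tri',tri(bs,bt));
for n,b in(('top',bt),('side',bs)):
    g=onz(n,b,.006);print(n,g,g.mean(0)); e=(g[0]-g[1]+g[3]-g[2]);print(np.degrees(np.arctan2(-e[0],e[1])))
rt=T([(105,95),(261,60)]);rs=S([(504,178),(587,57)])
print('spoke tips',tri(rs,rt),onz('top',rt,.045),onz('side',rs,.045))
for n in('top','side'):
    f=cv2.imread(f'pics/{n}0.png').astype(int);m=((f[...,2]>90)&(f[...,1]<60)&(f[...,0]<70)).astype(np.uint8)
    k,l,s,c=cv2.connectedComponentsWithStats(m);i=1+s[1:,4].argmax()
    cnt=max(cv2.findContours((l==i).astype(np.uint8),0,2)[0],key=cv2.contourArea)
    h=cv2.convexHull(cnt);q=cv2.approxPolyN(h,4) if hasattr(cv2,'approxPolyN') else cv2.approxPolyDP(h,5,True)
    q=q.reshape(-1,2);g=onz(n,q,.028);print('tray',n,s[i],q.tolist(),g,g.mean(0))
print(onz('side',[(380,160)],.035),onz('top',[(416,236)],.035), onz('top',[(283,175),(124,220)],[.1,.15]))
E
```

```text
heads [[0.5235 0.236  0.0771]
 [0.5649 0.0523 0.0782]]
[[0.5229 0.2346 0.087 ]
 [0.5638 0.0519 0.087 ]] [[0.5176 0.2422 0.087 ]
 [0.5597 0.0595 0.087 ]]
board tri [[ 0.6051  0.3575  0.0032]
 [ 0.6896 -0.0241  0.0058]
 [ 0.489  -0.0674  0.0073]
 [ 0.4003  0.3102  0.0015]]
top [[ 0.6046  0.3568  0.006 ]
 [ 0.6893 -0.0243  0.006 ]
 [ 0.4911 -0.0665  0.006 ]
 [ 0.4009  0.3097  0.006 ]] [0.5465 0.1439 0.006 ]
13.006320716051496
side [[ 0.6035  0.3589  0.006 ]
 [ 0.6898 -0.0239  0.006 ]
 [ 0.4876 -0.0693  0.006 ]
 [ 0.3977  0.3123  0.006 ]] [0.5447 0.1445 0.006 ]
12.97866647606251
spoke tips [[0.5938 0.2421 0.0419]
 [0.6375 0.0611 0.0411]] [[0.5941 0.2421 0.045 ]
 [0.6376 0.0613 0.045 ]] [[0.5911 0.2437 0.045 ]
 [0.6342 0.0639 0.045 ]]
tray top [ 310  220   66   68 4033] [[377, 223], [374, 287], [309, 283], [312, 219]] [[ 0.6157 -0.3877  0.028 ]
 [ 0.3922 -0.3713  0.028 ]
 [ 0.404  -0.1471  0.028 ]
 [ 0.6276 -0.1579  0.028 ]] [ 0.5099 -0.266   0.028 ]
tray side [ 314  178   90   66 2964] [[408, 206], [368, 244], [310, 211], [352, 178]] [[ 0.3778 -0.3771  0.028 ]
 [ 0.3922 -0.1247  0.028 ]
 [ 0.6293 -0.136   0.028 ]
 [ 0.6169 -0.3873  0.028 ]] [ 0.5041 -0.2563  0.028 ]
[[ 0.5892 -0.5493  0.035 ]] [[ 0.5698 -0.5227  0.035 ]] [[ 0.7676 -0.0534  0.1   ]
 [ 0.5961  0.4699  0.15  ]]
```

>>> step_arm --moves '[{"rz": 8.7, "gripper": -1}, {"dx": 31.3, "dy": -45.1}, {"dx": 31.3, "dy": -45.1}, {"dx": 31.3, "dy": -45.1}, {"dx": 31.3, "dy": -45.1}, {"dx": 31.3, "dy": -45.1}, {"dx": 31.3, "dy": -45.1}, {"dx": 31.3, "dy": -45.1}, {"dx": 31.3, "dy": -45.1}, {"dx": 31.3, "dy": -45.1, "dz": 25}, {"dx": 31.3, "dy": -45.1, "dz": 25}, {"dx": 31.3, "dy": -45.1, "dz": 30}, {"dx": 31.3, "dy": -45.1, "dz": 30}, {"dx": 31.3, "dy": -45.1, "dz": 30}, {}]'

```text
invalid input at $.moves[0]: expected keys rx, ry, rz, dx, dy, dz, gripper
```

```bash
cat >> h.py <<'E'
def st():
    o=r.get_obs();R=cv2.Rodrigues(o["orientation"])[0]
    print(o["clock"],'tcp',o["tcp_pos"],'F',o["contact_force"],'x yaw',np.degrees(np.arctan2(R[1,0],R[0,0])),'z',R[:,2],'w',o["grip_width"],'q',o["joints"])
    return o["tcp_pos"],R
def to(X):
    p,R=st();print('delta tool mm',R.T@(np.array(X)-p)*1000)
E
python3 - <<'E'
from h import *
to([.5144,.0362,.12])
f=r.grab_frame('side');cv2.imwrite('pics/s1.png',cv2.resize(f[180:330,200:400],(800,600),interpolation=cv2.INTER_CUBIC))
E
```

```text
0.1 tcp [ 0.2494 -0.6267  0.2524] F [0.2001 0.6213 0.7808] x yaw 21.702263745746084 z [-0.0007  0.0015 -1.    ] w 0.08540864212617173 q [ 1.0839  0.4777  0.0224  1.5563 -0.0115  1.1093 -0.0831]
delta tool mm [ 491.3494 -517.7216  133.2092]
```

View pics/s1.png

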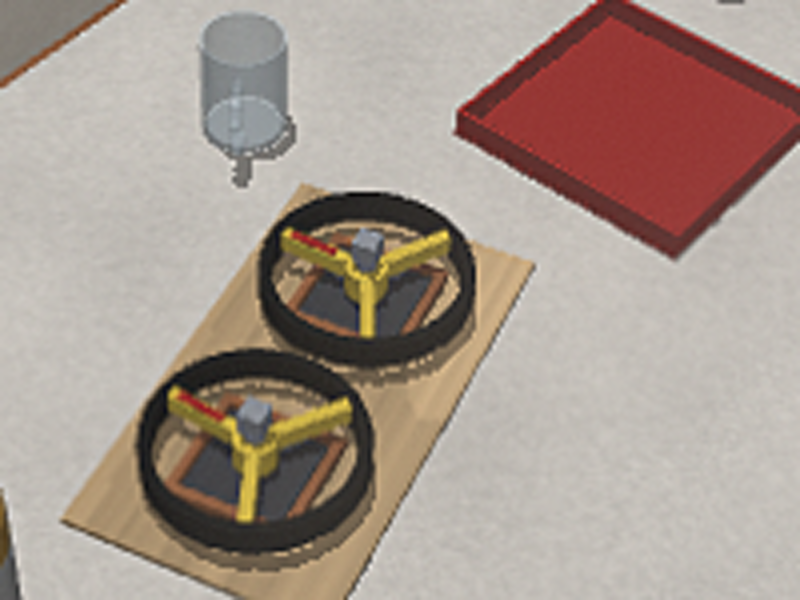

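The move was refused because every row needs all its keys. The picture shows the unmoved scene: head tops at about (367,240) and (254,410) in the crop, and the tray at upper right.

>>> step_arm --moves '[{"rx": 0, "ry": 0, "rz": 8.7, "dx": 0, "dy": 0, "dz": 0, "gripper": -1}, {"rx": 0, "ry": 0, "rz": 0, "dx": 31.3, "dy": -45.1, "dz": 0, "gripper": -1}, {"rx": 0, "ry": 0, "rz": 0, "dx": 31.3, "dy": -45.1, "dz": 0, "gripper": -1}, {"rx": 0, "ry": 0, "rz": 0, "dx": 31.3, "dy": -45.1, "dz": 0, "gripper": -1}, {"rx": 0, "ry": 0, "rz": 0, "dx": 31.3, "dy": -45.1, "dz": 0, "gripper": -1}, {"rx": 0, "ry": 0, "rz": 0, "dx": 31.3, "dy": -45.1, "dz": 0, "gripper": -1}, {"rx": 0, "ry": 0, "rz": 0, "dx": 31.3, "dy": -45.1, "dz": 0, "gripper": -1}, {"rx": 0, "ry": 0, "rz": 0, "dx": 31.3, "dy": -45.1, "dz": 0, "gripper": -1}, {"rx": 0, "ry": 0, "rz": 0, "dx": 31.3, "dy": -45.1, "dz": 0, "gripper": -1}, {"rx": 0, "ry": 0, "rz": 0, "dx": 31.3, "dy": -45.1, "dz": 20, "gripper": -1}, {"rx": 0, "ry": 0, "rz": 0, "dx": 31.3, "dy": -45.1, "dz": 25, "gripper": -1}, {"rx": 0, "ry": 0, "rz": 0, "dx": 31.3, "dy": -45.1, "dz": 30, "gripper": -1}, {"rx": 0, "ry": 0, "rz": 0, "dx": 31.3, "dy": -45.1, "dz": 30, "gripper": -1}, {"rx": 0, "ry": 0, "rz": 0, "dx": 31.3, "dy": -45.1, "dz": 30, "gripper": -1}, {"rx": 0, "ry": 0, "rz": 0, "dx": 0, "dy": 0, "dz": 0, "gripper": -1}, {"rx": 0, "ry": 0, "rz": 0, "dx": 0, "dy": 0, "dz": 0, "gripper": -1}]'

```text
clock: 2.15
tcp_pos: [0.5138, 0.0352, 0.1181]
orientation: [3.121, 0.356, -0.002]
contact_force: [0.5, -1.1, 0.7]
grip_width: 0.0002
gripper_force: 0.0
```

```bash
python3 - <<'E'
from h import *
to([.5144,.0362,.12])
f=r.grab_frame('side');cv2.imwrite('pics/s2.png',cv2.resize(f[180:330,200:400],(800,600),interpolation=cv2.INTER_CUBIC))
E
```

```text
2.15 tcp [0.5138 0.0352 0.1181] F [ 0.4597 -1.0959  0.7386] x yaw 13.025597983768835 z [-0.0011 -0.0005 -1.    ] w 0.00023038347604674106 q [ 0.0633  0.4157 -0.3089  2.034   0.1878  0.7195 -1.7063]
delta tool mm [ 0.8362 -0.8556 -1.9034]
```

View pics/s2.png

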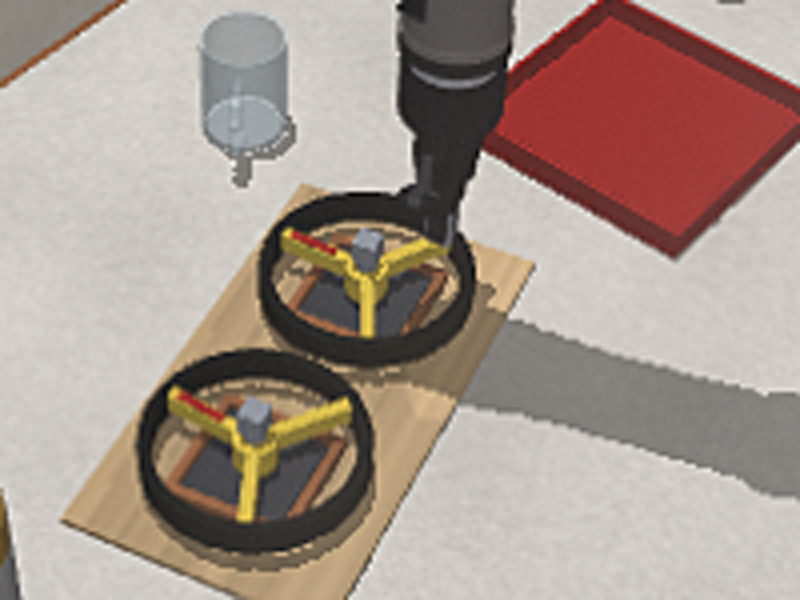

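The closed fingertip hovers over the opening on the robot's side of the far (right) wheel, at about (447,243) in the crop. I'll lower it and move gently towards the spoke.

>>> step_arm --moves '[{"rx": 0, "ry": 0, "rz": 0, "dx": 0, "dy": 0, "dz": 28, "gripper": -1}, {"rx": 0, "ry": 0, "rz": 0, "dx": 0, "dy": 0, "dz": 20, "gripper": -1}, {"rx": 0, "ry": 0, "rz": 0, "dx": 0, "dy": 0, "dz": 20, "gripper": -1}, {"rx": 0, "ry": 0, "rz": 0, "dx": 0, "dy": 0, "dz": 0, "gripper": -1}, {"rx": 0, "ry": 0, "rz": 0, "dx": 0, "dy": 0, "dz": 0, "gripper": -1}]'

```text
clock: 2.82
tcp_pos: [0.5147, 0.0346, 0.0515]
orientation: [3.121, 0.353, 0.002]
contact_force: [0.1, -0.2, 0.6]
grip_width: -0.0005
gripper_force: 0.0
```

>>> step_arm --moves '[{"rx": 0, "ry": 0, "rz": 0, "dx": 0.5, "dy": 3, "dz": 0, "gripper": -1}, {"rx": 0, "ry": 0, "rz": 0, "dx": 0.8, "dy": 3, "dz": 0, "gripper": -1}, {"rx": 0, "ry": 0, "rz": 0, "dx": 1, "dy": 3, "dz": 0, "gripper": -1}, {"rx": 0, "ry": 0, "rz": 0, "dx": 1, "dy": 3, "dz": 0, "gripper": -1}, {"rx": 0, "ry": 0, "rz": 0, "dx": 1.2, "dy": 3, "dz": 0, "gripper": -1}]'

```text
clock: 3.45
tcp_pos: [0.522, 0.0217, 0.0504]
orientation: [3.121, 0.356, -0.0]
contact_force: [0.8, -0.6, -0.3]
grip_width: 0.0
gripper_force: 0.0
```

>>> step_arm --moves '[{"rx": 0, "ry": 0, "rz": 0, "dx": 1, "dy": 2, "dz": 0, "gripper": -1}, {"rx": 0, "ry": 0, "rz": 0, "dx": 1, "dy": 2, "dz": 0, "gripper": -1}]'

```text
clock: 3.7
tcp_pos: [0.5248, 0.0184, 0.0504]
orientation: [-3.121, -0.356, 0.0]
contact_force: [-0.7, 0.1, -0.8]
grip_width: 0.0
gripper_force: 0.0
```

>>> step_arm --moves '[{"rx": 0, "ry": 0, "rz": 0, "dx": 1, "dy": 2, "dz": 0, "gripper": -1}, {"rx": 0, "ry": 0, "rz": 0, "dx": 1, "dy": 2, "dz": 0, "gripper": -1}]'

```text
clock: 3.95
tcp_pos: [0.5277, 0.0149, 0.0504]
orientation: [-3.121, -0.356, -0.0]
contact_force: [-0.3, 0.3, 0.5]
grip_width: 0.0
gripper_force: 0.0
```

>>> step_arm --moves '[{"rx": 0, "ry": 0, "rz": 0, "dx": 1.2, "dy": 1.7, "dz": 0, "gripper": -1}, {"rx": 0, "ry": 0, "rz": 0, "dx": 1.2, "dy": 1.7, "dz": 0, "gripper": -1}]'

```text
clock: 4.2
tcp_pos: [0.5308, 0.0122, 0.0504]
orientation: [-3.121, -0.356, 0.0]
contact_force: [0.1, -1.4, -0.2]
grip_width: 0.0002
gripper_force: 0.0
```

>>> step_arm --moves '[{"rx": 0, "ry": 0, "rz": 0, "dx": 1.2, "dy": 1.6, "dz": 0, "gripper": -1}, {"rx": 0, "ry": 0, "rz": 0, "dx": 1.2, "dy": 1.6, "dz": 0, "gripper": -1}]'

```text
clock: 4.45
tcp_pos: [0.5334, 0.0102, 0.0503]
orientation: [-3.121, -0.357, 0.001]
contact_force: [-1.0, 2.2, 0.6]
grip_width: -0.0001
gripper_force: 1.1
```

>>> step_arm --moves '[{"rx": 0, "ry": 0, "rz": 0, "dx": 1.3, "dy": 1.5, "dz": 0, "gripper": -1}, {"rx": 0, "ry": 0, "rz": 0, "dx": 1.3, "dy": 1.5, "dz": 0, "gripper": -1}]'

```text
clock: 4.7
tcp_pos: [0.5366, 0.0078, 0.0502]
orientation: [-3.121, -0.357, 0.001]
contact_force: [-2.3, 2.8, -0.6]
grip_width: 0.0
gripper_force: 1.7
```

```bash
cat >> h.py <<'E'
def wheel(axle,n='top',z=.045,f=None):
    """angles (world deg) of yellow spokes seen from 'top' on plane z, and red stripe"""
    f=r.grab_frame(n) if f is None else f
    out={}
    for rad in(.035,.045,.055,.065):
        th=np.radians(np.arange(0,360,.5));X=np.c_[axle[0]+rad*np.cos(th),axle[1]+rad*np.sin(th),np.full(len(th),z)]
        p=proj(n,X).astype(np.float32)
        c=cv2.remap(f,p[:,0],p[:,1],cv2.INTER_LINEAR).reshape(-1,3).astype(int)
        b=(np.minimum(c[:,2],255)-c[:,0]>95)
        k,l,s,cc=cv2.connectedComponentsWithStats(np.r_[b,b].astype(np.uint8).reshape(1,-1))
        out[rad]=sorted({round((cc[i][0]*.5)%360,0) for i in range(1,k) if s[i][4]>8 and s[i][0]>0 and s[i][0]+s[i][2]<1440})
    return out
E
python3 - <<'E'
from h import *
st()
f0=cv2.imread('pics/top0.png');f=r.grab_frame('top');cv2.imwrite('pics/t3.png',f)
for a in((.566,.052),(.5237,.2363)):print(wheel(a,f=f0),wheel(a,f=f))
E
```

```text
4.7 tcp [0.5366 0.0078 0.0502] F [-2.2677  2.8014 -0.5992] x yaw 13.036470256202833 z [-0.0009  0.0004 -1.    ] w 3.970063619368696e-05 q [ 0.0835  0.5515 -0.2695  2.0168  0.2469  0.6047 -1.6954]
{0.035: [np.float64(127.0), np.float64(249.0)], 0.045: [np.float64(126.0), np.float64(249.0)], 0.055: [np.float64(127.0), np.float64(249.0)], 0.065: [np.float64(127.0), np.float64(248.0)]} {0.035: [np.float64(131.0)], 0.045: [np.float64(131.0)], 0.055: [np.float64(131.0)], 0.065: [np.float64(132.0)]}
{0.035: [np.float64(121.0), np.float64(245.0)], 0.045: [np.float64(122.0), np.float64(245.0)], 0.055: [np.float64(122.0), np.float64(246.0)], 0.065: [np.float64(123.0), np.float64(245.0)]} {0.035: [np.float64(121.0), np.float64(246.0)], 0.045: [np.float64(122.0), np.float64(245.0)], 0.055: [np.float64(122.0), np.float64(246.0)], 0.065: [np.float64(123.0), np.float64(245.0)]}
```

Resistance is about 3.6 N and the wheel has turned about 4.5°, so this one looks binding. I'll continue slowly to about 12°.

>>> step_arm --moves '[{"rx": 0, "ry": 0, "rz": 0, "dx": 1, "dy": 0.9, "dz": 0, "gripper": -1}, {"rx": 0, "ry": 0, "rz": 0, "dx": 1, "dy": 0.9, "dz": 0, "gripper": -1}, {"rx": 0, "ry": 0, "rz": 0, "dx": 1, "dy": 0.9, "dz": 0, "gripper": -1}]'

```text
clock: 5.12
tcp_pos: [0.5401, 0.0054, 0.0502]
orientation: [-3.121, -0.356, 0.001]
contact_force: [-3.1, 4.6, -1.1]
grip_width: 0.0002
gripper_force: 2.0
```

```bash
python3 - <<'E'
from h import *
f=r.grab_frame('top');cv2.imwrite('pics/t4.png',f)
for a in((.566,.052),(.565,.050),(.564,.051)):print(wheel(a,f=f))
E
```

```text
{0.035: [np.float64(136.0)], 0.045: [np.float64(136.0)], 0.055: [np.float64(136.0)], 0.065: [np.float64(136.0)]}
{0.035: [np.float64(132.0)], 0.045: [np.float64(132.0)], 0.055: [np.float64(133.0)], 0.065: [np.float64(134.0)]}
{0.035: [np.float64(132.0)], 0.045: [np.float64(132.0)], 0.055: [np.float64(134.0)], 0.065: [np.float64(134.0)]}
```

>>> step_arm --moves '[{"rx": 0, "ry": 0, "rz": 0, "dx": 1.1, "dy": 0.8, "dz": 0, "gripper": -1}, {"rx": 0, "ry": 0, "rz": 0, "dx": 1.1, "dy": 0.8, "dz": 0, "gripper": -1}]'

```text
clock: 5.42
tcp_pos: [0.5426, 0.0043, 0.0502]
orientation: [-3.121, -0.356, 0.001]
contact_force: [-3.7, 4.7, -0.8]
grip_width: 0.0001
gripper_force: 2.2
```

```bash
python3 - <<'E'
from h import *
f=r.grab_frame('top');cv2.imwrite('pics/t5.png',f)
def ang(f):
    # line fit of the visible upper-left yellow spoke (ground-plane projected)
    m=(f[...,2].astype(int)-f[...,0]>95);v,u=np.nonzero(m)
    X=onz('top',np.c_[u,v],.045)[:,:2]-[.566,.052];rr=np.hypot(*X.T);t=np.degrees(np.arctan2(X[:,1],X[:,0]))%360
    s=(rr>.025)&(rr<.072)&(t>105)&(t<160);L=cv2.fitLine(X[s].astype(np.float32),cv2.DIST_HUBER,0,.01,.01).ravel()
    n=np.array([-L[1],L[0]]);return s.sum(),np.degrees(np.arctan2(L[1],L[0]))%180,(L[2:]@n)*1000
def redang(f):
    m=(f[...,2].astype(int)>1.9*f[...,1])&(f[...,2]>90);v,u=np.nonzero(m)
    X=onz('top',np.c_[u,v],.045)[:,:2]-[.566,.052];rr=np.hypot(*X.T);s=(rr<.08)&(rr>.03)
    c=X[s].mean(0);return s.sum(),np.degrees(np.arctan2(c[1],c[0])),c
for n in('top0','t3','t4','t5'):
    g=cv2.imread(f'pics/{n}.png');print(n,ang(g),redang(g))
E
```

```text
top0 (np.int64(31), np.float32(127.259155), np.float32(0.2701897)) (np.int64(11), np.float64(8.393146881673875), array([0.045 , 0.0066]))
t3 (np.int64(28), np.float32(133.92978), np.float32(2.1520834)) (np.int64(2), np.float64(13.663193568918022), array([0.0615, 0.0149]))
t4 (np.int64(27), np.float32(136.14722), np.float32(-0.20232052)) (np.int64(0), np.float64(nan), array([nan, nan]))
t5 (np.int64(30), np.float32(136.13945), np.float32(-2.6735532)) (np.int64(0), np.float64(nan), array([nan, nan]))<stdin>:12: RuntimeWarning: Mean of empty slice.
  ret = um.true_divide(
```

>>> step_arm --moves '[{"rx": 0, "ry": 0, "rz": 0, "dx": -2, "dy": -3, "dz": 0, "gripper": -1}, {"rx": 0, "ry": 0, "rz": 0, "dx": -4, "dy": -3, "dz": 0, "gripper": -1}, {"rx": 0, "ry": 0, "rz": 0, "dx": 0, "dy": 0, "dz": -30, "gripper": -1}, {"rx": 0, "ry": 0, "rz": 0, "dx": 0, "dy": 0, "dz": -38, "gripper": -1}, {"rx": 0, "ry": 0, "rz": 0, "dx": -2.8, "dy": -44, "dz": 0, "gripper": -1}, {"rx": 0, "ry": 0, "rz": 0, "dx": -2.8, "dy": -44, "dz": 0, "gripper": -1}, {"rx": 0, "ry": 0, "rz": 0, "dx": -2.8, "dy": -44, "dz": 0, "gripper": -1}, {"rx": 0, "ry": 0, "rz": 0, "dx": -2.8, "dy": -44, "dz": 0, "gripper": -1}, {"rx": 0, "ry": 0, "rz": 0, "dx": -2.8, "dy": -44, "dz": 0, "gripper": -1}, {"rx": 0, "ry": 0, "rz": 0, "dx": 0, "dy": 0, "dz": 0, "gripper": -1}]'

```text
clock: 6.72
tcp_pos: [0.4718, 0.2241, 0.119]
orientation: [-3.118, -0.365, -0.003]
contact_force: [-0.6, -0.4, -0.3]
grip_width: 0.0
gripper_force: 0.0
```

```bash
python3 - <<'E'
from h import *
to([.4721,.2205,.12])
f=r.grab_frame('top');cv2.imwrite('pics/t6.png',f);g=r.grab_frame('side');cv2.imwrite('pics/s6.png',g)
q=cv2.imread('pics/top0.png')
def big(i,x,y,w,h): return cv2.resize(i[y:y+h,x:x+w],(400,300),interpolation=cv2.INTER_CUBIC)
s0=cv2.imread('pics/side0.png')
C=np.vstack([np.hstack([big(q,212,200,80,60),big(f,212,200,80,60)]),np.hstack([big(s0,252,220,80,60),big(g,252,220,80,60)])])
cv2.imwrite('pics/cmp6.png',C)
E
```

```text
6.725 tcp [0.4718 0.2241 0.119 ] F [-0.589  -0.4246 -0.2871] x yaw 13.356440491170037 z [ 0.0015  0.0025 -1.    ] w 3.439101918312551e-05 q [-0.2709  0.4285 -0.3577  2.0166  0.2181  0.7299 -2.0997]
delta tool mm [-0.4889  3.5741 -0.9731]
```

View pics/cmp6.png

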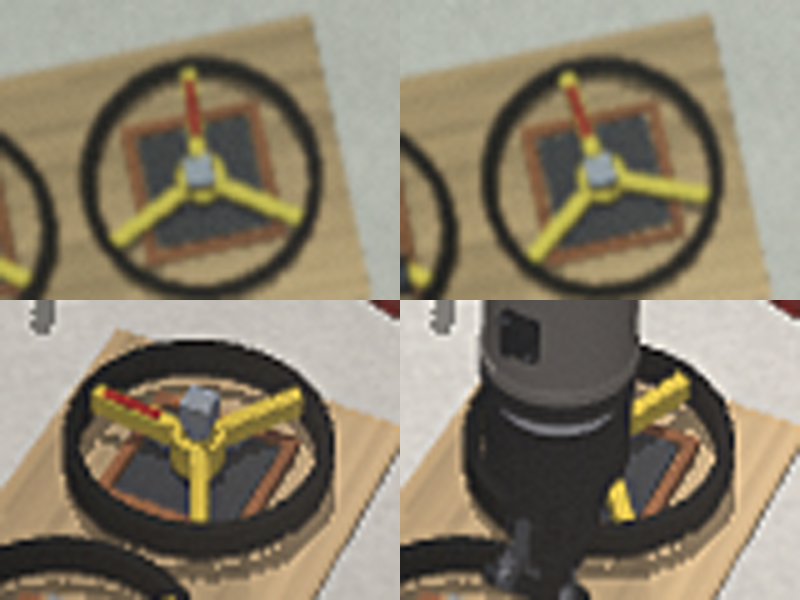

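The upper pair shows the right wheel before and after. The red spoke tip went from (188,75) to (567,80) and the right tip from (300,219) to (707,193), about 13° of turn. I'll verify that numerically and then test the left wheel.

```bash
cat >> h.py <<'E'
def pose(f,ax):
    """fit axle xy + spoke angle (deg) to yellow/red pixels (top view)"""
    from scipy.optimize import minimize
    m=((f[...,2].astype(int)-f[...,0])>60);v,u=np.nonzero(m)
    X=onz('top',np.c_[u,v],.045)[:,:2]; w=(f[...,2].astype(int)-f[...,0])[v,u]-60.
    s=np.hypot(*(X-ax).T)<.07;X=X[s];w=np.minimum(w[s],60)
    def cost(p,d=False):
        Y=X-p[:2];c=1e9*np.ones(len(Y))
        for k in range(3):
            a=np.radians(p[2]+120*k);al=Y@[np.cos(a),np.sin(a)];pe=Y@[-np.sin(a),np.cos(a)]
            c=np.minimum(c,np.where(al>0,abs(pe),np.hypot(*Y.T)))
        ok=np.hypot(*Y.T)>.022
        return (w*np.minimum(c,.008)**2*ok).sum()*1e5
    b=min((minimize(cost,[*ax,t],method='Nelder-Mead',options=dict(initial_simplex=[[*ax,t],[ax[0]+.004,ax[1],t],[ax[0],ax[1]+.004,t],[*ax,t+4]])) for t in np.arange(-56,60,8)),key=lambda q:q.fun)
    return b.x,b.fun,len(X)
E
python3 - <<'E'
from h import *
for n in('top0','t6'):
    g=cv2.imread(f'pics/{n}.png');print(n,pose(g,(.566,.052)),pose(g,(.5237,.2363)) if n=='top0' else '')
E
```

```text
top0 (array([0.5671, 0.0529, 8.1528]), np.float64(6617.336767813362), 290) (array([0.5252, 0.2383, 4.7398]), np.float64(6645.667243518583), 281)
t6 (array([ 0.5676,  0.052 , 20.3903]), np.float64(8818.50521689206), 342)
```

The right wheel turned 12.2°, so it binds and is done. Next is the left wheel.

>>> step_arm --moves '[{"rx": 0, "ry": 0, "rz": 0, "dx": 0, "dy": 2, "dz": 28, "gripper": -1}, {"rx": 0, "ry": 0, "rz": 0, "dx": 0, "dy": 0, "dz": 20, "gripper": -1}, {"rx": 0, "ry": 0, "rz": 0, "dx": 0, "dy": 0, "dz": 20, "gripper": -1}, {"rx": 0, "ry": 0, "rz": 0, "dx": 0, "dy": 0, "dz": 0, "gripper": -1}, {"rx": 0, "ry": 0, "rz": 0, "dx": 0.5, "dy": 3, "dz": 0, "gripper": -1}, {"rx": 0, "ry": 0, "rz": 0, "dx": 0.8, "dy": 3, "dz": 0, "gripper": -1}, {"rx": 0, "ry": 0, "rz": 0, "dx": 1, "dy": 3, "dz": 0, "gripper": -1}, {"rx": 0, "ry": 0, "rz": 0, "dx": 1, "dy": 3, "dz": 0, "gripper": -1}, {"rx": 0, "ry": 0, "rz": 0, "dx": 1.2, "dy": 3, "dz": 0, "gripper": -1}, {"rx": 0, "ry": 0, "rz": 0, "dx": 1.2, "dy": 2, "dz": 0, "gripper": -1}, {"rx": 0, "ry": 0, "rz": 0, "dx": 1.2, "dy": 2, "dz": 0, "gripper": -1}]'

```text
clock: 8.2
tcp_pos: [0.4842, 0.201, 0.0504]
orientation: [3.121, 0.356, -0.0]
contact_force: [-0.2, 0.7, -0.9]
grip_width: 0.0002
gripper_force: 0.0
```

>>> step_arm --moves '[{"rx": 0, "ry": 0, "rz": 0, "dx": 1.2, "dy": 1.7, "dz": 0, "gripper": -1}, {"rx": 0, "ry": 0, "rz": 0, "dx": 1.2, "dy": 1.7, "dz": 0, "gripper": -1}, {"rx": 0, "ry": 0, "rz": 0, "dx": 1.2, "dy": 1.7, "dz": 0, "gripper": -1}]'

```text
clock: 8.57
tcp_pos: [0.4888, 0.1969, 0.0504]
orientation: [-3.121, -0.356, 0.0]
contact_force: [-0.7, -1.0, 0.4]
grip_width: -0.0001
gripper_force: 0.0
```

>>> step_arm --moves '[{"rx": 0, "ry": 0, "rz": 0, "dx": 1.2, "dy": 1.6, "dz": 0, "gripper": -1}, {"rx": 0, "ry": 0, "rz": 0, "dx": 1.2, "dy": 1.6, "dz": 0, "gripper": -1}]'

```text
clock: 8.82
tcp_pos: [0.4919, 0.1943, 0.0504]
orientation: [3.121, 0.356, 0.0]
contact_force: [-0.1, 0.2, -0.1]
grip_width: -0.0001
gripper_force: 0.0
```

>>> step_arm --moves '[{"rx": 0, "ry": 0, "rz": 0, "dx": 1.3, "dy": 1.5, "dz": 0, "gripper": -1}, {"rx": 0, "ry": 0, "rz": 0, "dx": 1.3, "dy": 1.5, "dz": 0, "gripper": -1}]'

```text
clock: 9.07
tcp_pos: [0.4951, 0.192, 0.0504]
orientation: [3.121, 0.356, -0.0]
contact_force: [-0.2, -0.6, 0.7]
grip_width: 0.0001
gripper_force: 0.0
```

```bash
python3 - <<'E'
from h import *
st()
g=r.grab_frame('top');cv2.imwrite('pics/t7.png',g);print(pose(g,(.5252,.2383)))
E
```

```text
9.075 tcp [0.4951 0.192  0.0504] F [-0.222  -0.642   0.6615] x yaw 13.004171138436385 z [-0. -0. -1.] w 0.00012342839855415734 q [-0.2405  0.5493 -0.3097  2.0283  0.2838  0.6045 -2.0863]
(array([ 0.5471,  0.3325, 93.0743]), np.float64(29.055152822377543), 5)
```

The left wheel offers no resistance, so it runs freely. I'll carry it on past a quarter turn, then lift out.

>>> step_arm --moves '[{"rx": 0, "ry": 0, "rz": 0, "dx": 5.5, "dy": 3.5, "dz": 0, "gripper": -1}, {"rx": 0, "ry": 0, "rz": 0, "dx": 5.8, "dy": 2.9, "dz": 0, "gripper": -1}, {"rx": 0, "ry": 0, "rz": 0, "dx": 6, "dy": 2.1, "dz": 0, "gripper": -1}, {"rx": 0, "ry": 0, "rz": 0, "dx": 5.8, "dy": 2.3, "dz": 0, "gripper": -1}, {"rx": 0, "ry": 0, "rz": 0, "dx": 6.1, "dy": 1.6, "dz": 0, "gripper": -1}, {"rx": 0, "ry": 0, "rz": 0, "dx": 6.1, "dy": 0.8, "dz": 0, "gripper": -1}, {"rx": 0, "ry": 0, "rz": 0, "dx": 6.3, "dy": 0, "dz": 0, "gripper": -1}, {"rx": 0, "ry": 0, "rz": 0, "dx": 6.2, "dy": -0.7, "dz": 0, "gripper": -1}, {"rx": 0, "ry": 0, "rz": 0, "dx": 6, "dy": -1.4, "dz": 0, "gripper": -1}]'

```text
clock: 10.25
tcp_pos: [0.5503, 0.1936, 0.0504]
orientation: [-3.121, -0.356, -0.0]
contact_force: [-0.2, 0.3, 0.3]
grip_width: 0.0
gripper_force: 0.0
```

>>> step_arm --moves '[{"rx": 0, "ry": 0, "rz": 0, "dx": 5.8, "dy": -2.2, "dz": 0, "gripper": -1}, {"rx": 0, "ry": 0, "rz": 0, "dx": 5.6, "dy": -2.9, "dz": 0, "gripper": -1}, {"rx": 0, "ry": 0, "rz": 0, "dx": 5.1, "dy": -3.5, "dz": 0, "gripper": -1}, {"rx": 0, "ry": 0, "rz": 0, "dx": 4.7, "dy": -4.1, "dz": 0, "gripper": -1}, {"rx": 0, "ry": 0, "rz": 0, "dx": 4.1, "dy": -4.7, "dz": 0, "gripper": -1}, {"rx": 0, "ry": 0, "rz": 0, "dx": 3.5, "dy": -5.1, "dz": 0, "gripper": -1}, {"rx": 0, "ry": 0, "rz": 0, "dx": 2.9, "dy": -5.6, "dz": 0, "gripper": -1}]'

```text
clock: 11.12
tcp_pos: [0.5746, 0.2282, 0.0504]
orientation: [-3.121, -0.356, 0.0]
contact_force: [0.2, 0.0, 0.2]
grip_width: -0.0001
gripper_force: 0.0
```

```bash
python3 - <<'E'
from h import *
st()
for n in('side','top'):cv2.imwrite(f'pics/{n}8.png',r.grab_frame(n))
E
```

```text
11.125 tcp [0.5746 0.2282 0.0504] F [0.1968 0.0144 0.2006] x yaw 13.001214125172092 z [-0.0001  0.     -1.    ] w -0.00011274790410453972 q [-0.2555  0.6508 -0.3023  1.8183  0.2789  0.7141 -2.0557]
```

>>> step_arm --moves '[{"rx": 0, "ry": 0, "rz": 0, "dx": 0, "dy": 0, "dz": -30, "gripper": -1}, {"rx": 0, "ry": 0, "rz": 0, "dx": 0, "dy": 0, "dz": -40, "gripper": -1}, {"rx": 0, "ry": 0, "rz": 0, "dx": 0, "dy": 50, "dz": -20, "gripper": 0}, {"rx": 0, "ry": 0, "rz": 0, "dx": -20, "dy": 50, "dz": 0, "gripper": 0.2}, {"rx": 0, "ry": 0, "rz": 0, "dx": -20, "dy": 50, "dz": 0, "gripper": 0.2}, {"rx": 0, "ry": 0, "rz": 0, "dx": 0, "dy": 0, "dz": 0, "gripper": 0.2}, {"rx": 0, "ry": 0, "rz": 0, "dx": 0, "dy": 0, "dz": 0, "gripper": 0.2}]'

```text
clock: 12.1
tcp_pos: [0.5693, 0.073, 0.1406]
orientation: [-3.121, -0.355, -0.001]
contact_force: [-0.5, 1.2, -0.2]
grip_width: 0.0507
gripper_force: 0.0
```

```bash
python3 - <<'E'
from h import *
to([.567,.0522,.145])
g=r.grab_frame('top');s=r.grab_frame('side');cv2.imwrite('pics/top9.png',g);cv2.imwrite('pics/side9.png',s)
b=lambda i,x,y:cv2.resize(i[y:y+105,x:x+140],(400,300),interpolation=cv2.INTER_CUBIC)
q=cv2.imread('pics/side8.png')
cv2.imwrite('pics/cmp9.png',np.vstack([np.hstack([b(g,160,195),b(s,205,220)]),np.hstack([b(cv2.imread('pics/top8.png'),160,195),b(q,205,220)])]))
print(pose(g,(.5252,.2383)))
E
```

```text
12.1 tcp [0.5693 0.073  0.1406] F [-0.4945  1.2194 -0.205 ] x yaw 12.98170645115788 z [ 0.0004  0.0006 -1.    ] w 0.05068110966120024 q [ 0.0239  0.4665 -0.3328  1.8829  0.201   0.824  -1.7572]
delta tool mm [-6.9555 19.7404 -4.416 ]
(array([ 0.5251,  0.2382, 35.1434]), np.float64(8266.9971177215), 309)
```

View pics/cmp9.png

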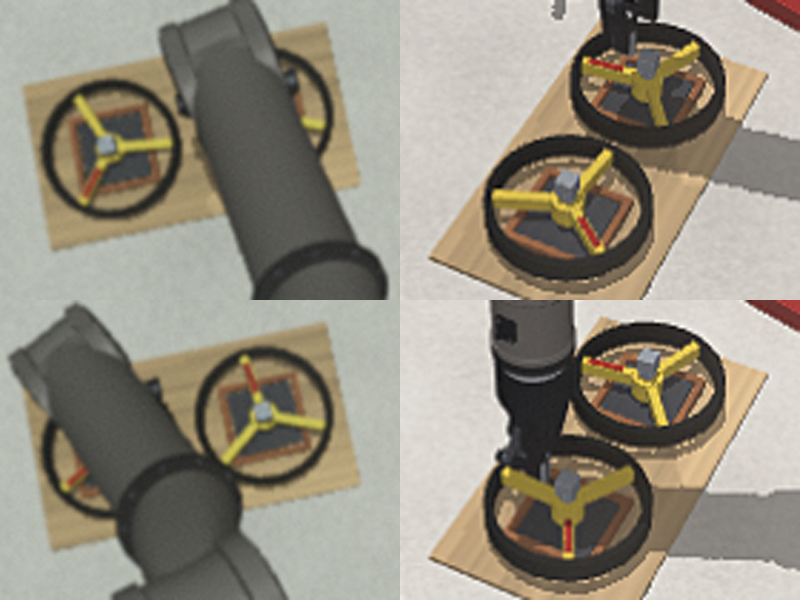

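```bash
python3 - <<'E'
from h import *
t=[(251.65,233.3)];s=[(291.8,238.4)]
print(tri(s,t),onz('top',t,.076),onz('side',s,.076))
# projections of heads model for check
for X in([.567,.0522,.076],[.565,.0525,.076]):print(proj('top',X),proj('side',X))
g=cv2.imread('pics/t6.png').astype(int)
# grey-blue head top pixels
for n,(u,v) in(('t6',(251.6,233.3)),('top0',(251.7,234.3))):
    g=cv2.imread(f'pics/{n}.png').astype(int);m=(g[...,0]>g[...,2]+5)&(g.sum(2)>330)
    vv,uu=np.nonzero(m);k=(abs(uu-u)<6)&(abs(vv-v)<6);print(n,k.sum(),uu[k].mean(),vv[k].mean(),onz('top',[(uu[k].mean(),vv[k].mean())],.073))
E
```

```text
[[0.567  0.0511 0.0787]] [[0.5677 0.0514 0.076 ]] [[0.5682 0.0488 0.076 ]]
[[251.4136 233.502 ]] [[291.4403 239.1928]]
[[251.3134 234.0834]] [[291.8986 239.5383]]
t6 24 251.58333333333334 233.70833333333334 [[0.5667 0.0518 0.073 ]]
top0 21 251.38095238095238 233.9047619047619 [[0.566  0.0524 0.073 ]]
```

>>> step_arm --moves '[{"rx": 0, "ry": 0, "rz": 0, "dx": -7, "dy": 20.3, "dz": 0, "gripper": 0.2}, {"rx": 0, "ry": 0, "rz": 0, "dx": 0, "dy": 0, "dz": 28, "gripper": 0.2}, {"rx": 0, "ry": 0, "rz": 0, "dx": 0, "dy": 0, "dz": 0, "gripper": 0.2}, {"rx": 0, "ry": 0, "rz": 0, "dx": 0, "dy": 0, "dz": 0, "gripper": 0.2}]'

```text
clock: 12.7
tcp_pos: [0.5674, 0.0527, 0.1129]
orientation: [-3.12, -0.359, -0.001]
contact_force: [-1.0, -0.3, 0.5]
grip_width: 0.0515
gripper_force: 0.0
```

```bash
python3 - <<'E'
from h import *
to([.567,.0516,.072])
s=r.grab_frame('side');b=s[205:285,240:347]
cv2.imwrite('pics/s10.png',cv2.resize(b,(800,600),interpolation=cv2.INTER_CUBIC))
E
```

```text
12.7 tcp [0.5674 0.0527 0.1129] F [-0.953  -0.3084  0.5466] x yaw 13.113783077664499 z [ 0.0004  0.0006 -1.    ] w 0.05154484876491664 q [ 0.0476  0.4983 -0.3199  1.9102  0.2177  0.766  -1.7355]
delta tool mm [-0.6391  1.0416 40.9323]
```

View pics/s10.png

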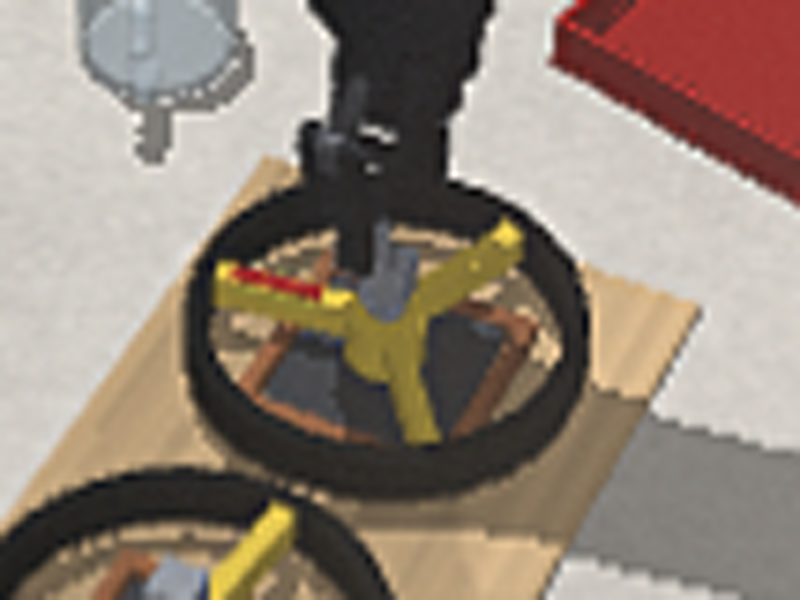

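The near finger tip is at about (355,265) and the head top at about (390,265), so the open fingers straddle the head. I'll lower and grip.

>>> step_arm --moves '[{"rx": 0, "ry": 0, "rz": 0, "dx": -0.6, "dy": 1, "dz": 20, "gripper": 0.2}, {"rx": 0, "ry": 0, "rz": 0, "dx": 0, "dy": 0, "dz": 14, "gripper": 0.2}, {"rx": 0, "ry": 0, "rz": 0, "dx": 0, "dy": 0, "dz": 7, "gripper": 0.2}, {"rx": 0, "ry": 0, "rz": 0, "dx": 0, "dy": 0, "dz": 0, "gripper": 0.2}]'

```text
clock: 13.25
tcp_pos: [0.5665, 0.0504, 0.0712]
orientation: [-3.121, -0.356, 0.001]
contact_force: [0.2, -0.1, -0.5]
grip_width: 0.0512
gripper_force: 0.0
```

>>> step_arm --moves '[{"rx": 0, "ry": 0, "rz": 0, "dx": 0, "dy": 0, "dz": 0, "gripper": -0.2}, {"rx": 0, "ry": 0, "rz": 0, "dx": 0, "dy": 0, "dz": 0, "gripper": -1}, {"rx": 0, "ry": 0, "rz": 0, "dx": 0, "dy": 0, "dz": 0, "gripper": -1}, {"rx": 0, "ry": 0, "rz": 0, "dx": 0, "dy": 0, "dz": 0, "gripper": -1}, {"rx": 0, "ry": 0, "rz": 0, "dx": 0, "dy": 0, "dz": 0, "gripper": -1}, {"rx": 0, "ry": 0, "rz": 0, "dx": 0, "dy": 0, "dz": 0, "gripper": -1}]' --grip_force 60

```text
clock: 14.0
tcp_pos: [0.5672, 0.0512, 0.072]
orientation: [-3.12, -0.357, -0.002]
contact_force: [0.1, 3.9, 5.3]
grip_width: 0.0189
gripper_force: 61.9
```

>>> step_arm --moves '[{"rx": 0, "ry": 0, "rz": 0, "dx": 0, "dy": 0, "dz": -4, "gripper": -1}, {"rx": 0, "ry": 0, "rz": 0, "dx": 0, "dy": 0, "dz": -8, "gripper": -1}, {"rx": 0, "ry": 0, "rz": 0, "dx": 0, "dy": 0, "dz": -15, "gripper": -1}, {"rx": 0, "ry": 0, "rz": 0, "dx": 0, "dy": 0, "dz": -25, "gripper": -1}, {"rx": 0, "ry": 0, "rz": 0, "dx": 0, "dy": 0, "dz": -28, "gripper": -1}, {"rx": 0, "ry": 0, "rz": 0, "dx": 0, "dy": 0, "dz": 0, "gripper": -1}, {"rx": 0, "ry": 0, "rz": 0, "dx": 0, "dy": 0, "dz": 0, "gripper": -1}]'

```text
clock: 14.88
tcp_pos: [0.5657, 0.0493, 0.1506]
orientation: [3.121, 0.355, -0.003]
contact_force: [0.3, 0.8, -8.2]
grip_width: 0.0188
gripper_force: 60.2
```

```bash
python3 - <<'E'
from h import *
to([.507,-.262,.152])
s=r.grab_frame('side');cv2.imwrite('pics/s11.png',cv2.resize(s[140:300,220:433],(800,600),interpolation=cv2.INTER_CUBIC))
# tray: all red incl. lit/dark shades, corners of hull
for n in('top','side'):
    f=cv2.imread(f'pics/{n}0.png').astype(int);m=((f[...,2]>1.8*f[...,1])&(f[...,2]>1.8*f[...,0])&(f[...,2]>60)).astype(np.uint8)
    k,l,st_,c=cv2.connectedComponentsWithStats(m);i=1+st_[1:,4].argmax()
    h=cv2.convexHull(max(cv2.findContours((l==i).astype(np.uint8),0,2)[0],key=cv2.contourArea))
    q=cv2.approxPolyN(h,4).reshape(-1,2);g=onz(n,q,.028);print(n,q.tolist(),g[:,:2].tolist(),g.mean(0))
E
```

```text
14.875 tcp [0.5657 0.0493 0.1506] F [ 0.303   0.7849 -8.2161] x yaw 12.966497788976836 z [-0.0017 -0.0011 -1.    ] w 0.018750700417531123 q [ 0.0657  0.4452 -0.334   1.8889  0.1916  0.8403 -1.7113]
delta tool mm [-127.0841  290.142    -0.9194]
top [[377, 223], [374, 287], [309, 283], [312, 219]] [[0.6157128127412833, -0.3876903748592352], [0.39221691224429156, -0.37132015512249283], [0.40399287561750397, -0.14706012600117274], [0.6275642641319901, -0.15792481287054277]] [ 0.5099 -0.266   0.028 ]
side [[408, 206], [368, 244], [310, 210], [352, 178]] [[0.3778443647438661, -0.37713606142572265], [0.3922049114800988, -0.12471295454928066], [0.6323876535995108, -0.14017290180654007], [0.6168892818661945, -0.38732887322895904]] [ 0.5048 -0.2573  0.028 ]
```

View pics/s11.png

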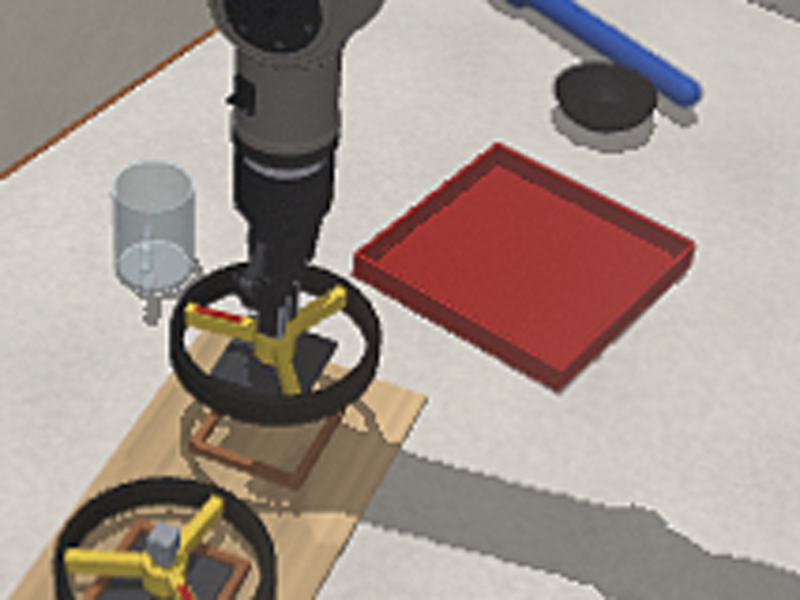

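The unit hangs upright, with its foot just above the empty seat. The tray's rim corners in the crop are at (497,143), (694,245), (562,377) and (355,258).

```bash
python3 - <<'E'
from h import *
s=np.array([(497,143),(694,245),(562,377),(355,258)],float)/3.756+[220,140]-.4
g=onz('side',s,.028);print(g,g.mean(0))
t=[(377,223),(374,287),(309,283),(312,219)];X=tri(s,t);print(X,X.mean(0))
E
```

```text
[[ 0.6182 -0.3889  0.028 ]
 [ 0.3909 -0.3746  0.028 ]
 [ 0.3985 -0.1431  0.028 ]
 [ 0.6266 -0.1565  0.028 ]] [ 0.5086 -0.2657  0.028 ]
[[ 0.6162 -0.387   0.0298]
 [ 0.391  -0.3712  0.0304]
 [ 0.4026 -0.1481  0.022 ]
 [ 0.6278 -0.1581  0.0263]] [ 0.5094 -0.2661  0.0271]
```

>>> step_arm --moves '[{"rx": 0, "ry": 0, "rz": 0, "dx": -5, "dy": 12, "dz": -5, "gripper": -1}, {"rx": 0, "ry": 0, "rz": 0, "dx": -11, "dy": 24, "dz": -5, "gripper": -1}, {"rx": 0, "ry": 0, "rz": 0, "dx": -15, "dy": 35, "dz": 0, "gripper": -1}, {"rx": 0, "ry": 0, "rz": 0, "dx": -15, "dy": 35, "dz": 0, "gripper": -1}, {"rx": 0, "ry": 0, "rz": 0, "dx": -15, "dy": 35, "dz": 0, "gripper": -1}, {"rx": 0, "ry": 0, "rz": 0, "dx": -15, "dy": 35, "dz": 0, "gripper": -1}, {"rx": 0, "ry": 0, "rz": 0, "dx": -15, "dy": 35, "dz": 0, "gripper": -1}, {"rx": 0, "ry": 0, "rz": 0, "dx": -15, "dy": 35, "dz": 0, "gripper": -1}, {"rx": 0, "ry": 0, "rz": 0, "dx": -11, "dy": 24, "dz": 0, "gripper": -1}, {"rx": 0, "ry": 0, "rz": 0, "dx": -8, "dy": 18, "dz": 0, "gripper": -1}, {"rx": 0, "ry": 0, "rz": 0, "dx": 0, "dy": 0, "dz": 0, "gripper": -1}, {"rx": 0, "ry": 0, "rz": 0, "dx": 0, "dy": 0, "dz": 0, "gripper": -1}]'

```text
clock: 16.42
tcp_pos: [0.5098, -0.2574, 0.1612]
orientation: [-3.12, -0.357, 0.0]
contact_force: [0.1, 0.1, -8.2]
grip_width: 0.019
gripper_force: 60.1
```

```bash
python3 - <<'E'
from h import *
to([.508,-.264,.071])
E
```

```text
16.425 tcp [ 0.5098 -0.2574  0.1612] F [ 0.1378  0.0642 -8.1611] x yaw 13.067751229475576 z [-0.0002  0.0011 -1.    ] w 0.018970026821750717 q [ 0.5628  0.4272 -0.2588  1.8787  0.1399  0.8538 -1.1087]
delta tool mm [-3.243   6.0962 90.1748]
```

>>> step_arm --moves '[{"rx": 0, "ry": 0, "rz": 0, "dx": -2.7, "dy": 8.2, "dz": 10, "gripper": -1}, {"rx": 0, "ry": 0, "rz": 0, "dx": 0, "dy": 0, "dz": 25, "gripper": -1}, {"rx": 0, "ry": 0, "rz": 0, "dx": 0, "dy": 0, "dz": 25, "gripper": -1}, {"rx": 0, "ry": 0, "rz": 0, "dx": 0, "dy": 0, "dz": 16, "gripper": -1}, {"rx": 0, "ry": 0, "rz": 0, "dx": 0, "dy": 0, "dz": 7, "gripper": -1}, {"rx": 0, "ry": 0, "rz": 0, "dx": 0, "dy": 0, "dz": 3, "gripper": -1}, {"rx": 0, "ry": 0, "rz": 0, "dx": 0, "dy": 0, "dz": 0, "gripper": -1}, {"rx": 0, "ry": 0, "rz": 0, "dx": 0, "dy": 0, "dz": 0, "gripper": -1}]'

```text
clock: 17.42
tcp_pos: [0.5094, -0.2674, 0.0761]
orientation: [3.121, 0.356, 0.002]
contact_force: [-0.1, -1.0, -8.3]
grip_width: 0.0186
gripper_force: 60.0
```

>>> step_arm --moves '[{"rx": 0, "ry": 0, "rz": 0, "dx": 0, "dy": 0, "dz": 1.5, "gripper": -1}, {"rx": 0, "ry": 0, "rz": 0, "dx": 0, "dy": 0, "dz": 1.5, "gripper": -1}, {"rx": 0, "ry": 0, "rz": 0, "dx": 0, "dy": 0, "dz": 0, "gripper": -1}]'

```text
clock: 17.8
tcp_pos: [0.5088, -0.2671, 0.0723]
orientation: [-3.121, -0.356, 0.0]
contact_force: [-0.4, -0.6, -8.8]
grip_width: 0.0188
gripper_force: 60.1
```

>>> step_arm --moves '[{"rx": 0, "ry": 0, "rz": 0, "dx": 0, "dy": 0, "dz": 1, "gripper": -1}, {"rx": 0, "ry": 0, "rz": 0, "dx": 0, "dy": 0, "dz": 0, "gripper": -1}]'

```text
clock: 18.05
tcp_pos: [0.5088, -0.2671, 0.0713]
orientation: [-3.121, -0.356, 0.0]
contact_force: [-0.6, 0.8, -8.6]
grip_width: 0.0189
gripper_force: 60.1
```

>>> step_arm --moves '[{"rx": 0, "ry": 0, "rz": 0, "dx": 0, "dy": 0, "dz": 0.5, "gripper": -1}, {"rx": 0, "ry": 0, "rz": 0, "dx": 0, "dy": 0, "dz": 0, "gripper": -1}]'

```text
clock: 18.3
tcp_pos: [0.5089, -0.2671, 0.0711]
orientation: [3.121, 0.356, -0.0]
contact_force: [-2.2, 0.9, -4.1]
grip_width: 0.019
gripper_force: 60.6
```

Contact has begun, so I'll seat it a touch more and open gently.

>>> step_arm --moves '[{"rx": 0, "ry": 0, "rz": 0, "dx": 0, "dy": 0, "dz": 0.5, "gripper": -1}, {"rx": 0, "ry": 0, "rz": 0, "dx": 0, "dy": 0, "dz": 0, "gripper": -1}]' --grip_force 30

```text
clock: 18.55
tcp_pos: [0.5089, -0.267, 0.071]
orientation: [3.121, 0.356, -0.0]
contact_force: [-4.2, 2.6, 3.9]
grip_width: 0.0186
gripper_force: 61.7
```

>>> step_arm --moves '[{"rx": 0, "ry": 0, "rz": 0, "dx": 0, "dy": 0, "dz": 0, "gripper": -0.4}, {"rx": 0, "ry": 0, "rz": 0, "dx": 0, "dy": 0, "dz": 0, "gripper": -0.1}, {"rx": 0, "ry": 0, "rz": 0, "dx": 0, "dy": 0, "dz": 0, "gripper": 0.2}, {"rx": 0, "ry": 0, "rz": 0, "dx": 0, "dy": 0, "dz": 0, "gripper": 0.2}, {"rx": 0, "ry": 0, "rz": 0, "dx": 0, "dy": 0, "dz": -10, "gripper": 0.2}, {"rx": 0, "ry": 0, "rz": 0, "dx": 0, "dy": 0, "dz": -30, "gripper": 0.2}, {"rx": 0, "ry": 0, "rz": 0, "dx": 0, "dy": 0, "dz": -50, "gripper": 0.2}, {"rx": 0, "ry": 0, "rz": 0, "dx": 0, "dy": 0, "dz": -40, "gripper": 0.2}, {"rx": 0, "ry": 0, "rz": 0, "dx": -20, "dy": 50, "dz": 0, "gripper": 0.2}, {"rx": 0, "ry": 0, "rz": 0, "dx": -20, "dy": 50, "dz": 0, "gripper": 0.2}, {"rx": 0, "ry": 0, "rz": 0, "dx": -20, "dy": 50, "dz": 0, "gripper": 0.2}, {"rx": 0, "ry": 0, "rz": 0, "dx": 0, "dy": 0, "dz": 0, "gripper": 0.2}, {"rx": 0, "ry": 0, "rz": 0, "dx": 0, "dy": 0, "dz": 0, "gripper": 0.2}]'

```text
clock: 20.18
tcp_pos: [0.4844, -0.4261, 0.2007]
orientation: [-3.121, -0.356, -0.001]
contact_force: [0.9, 0.1, -0.2]
grip_width: 0.0515
gripper_force: 0.0
```

```bash
python3 - <<'E'
from h import *
st();f=r.grab_frame('side');cv2.imwrite('pics/side12.png',f)
g=r.grab_frame('top');cv2.imwrite('pics/top12.png',g)
print(pose(g,(.5252,.2383)))
b=lambda i,x,y:cv2.resize(i[y:y+165,x:x+220],(400,300),interpolation=cv2.INTER_CUBIC)
cv2.imwrite('pics/cmp12.png',np.vstack([np.hstack([b(g,165,160),b(f,205,150)]),cv2.resize(f[165:255,290:530],(800,300),interpolation=cv2.INTER_CUBIC)]))
E
```

```text
20.175 tcp [ 0.4844 -0.4261  0.2007] F [ 0.871   0.0931 -0.1772] x yaw 13.005287427737366 z [ 0.0005  0.0007 -1.    ] w 0.05147599663525255 q [ 0.778   0.4879 -0.2094  1.6699  0.1153  0.9959 -0.8143]
(array([  0.5251,   0.2382, -84.8568]), np.float64(8224.027026946898), 307)
```

View pics/cmp12.png

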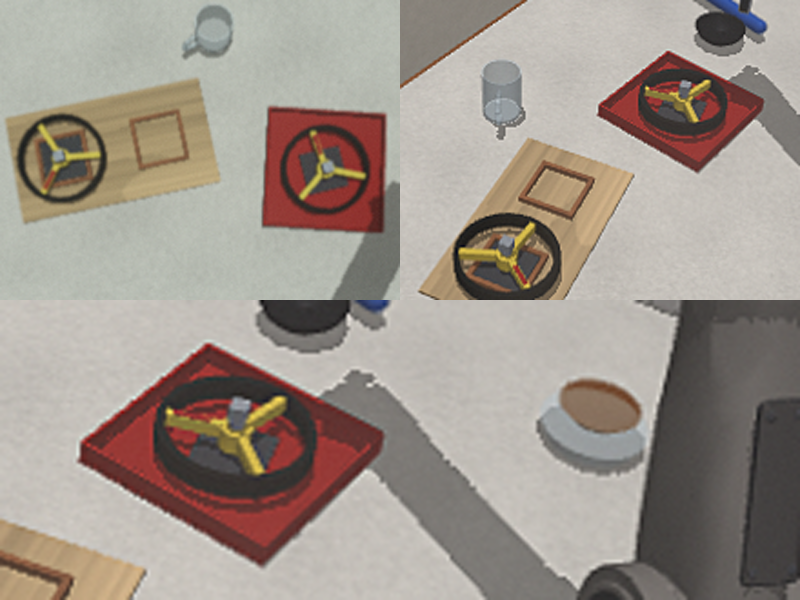

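The binding unit stands level in the middle of the tray (head at about (326,168) in the upper-left view). The free wheel is still in its seat and the mug and ashtray have not moved, so I'm handing in.

```bash
python3 -c "
from bench import r
print(r.hand_in())"
```

```text
the job is handed in; nothing more can be done
None
```

Handed in at about 20 s: the right wheel was the binding one (turned about 12°, pushes near 6 N at most) and now stands upright in the red tray; the free left wheel was turned about 150° and left in its seat, and the mug, tin and ashtray were not touched.

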